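# Raise the fume hood sash to its height clip

### The arm

A 6-joint arm with a two-finger parallel gripper is mounted at the origin on a cart in front of the work surface, level with it; the furniture and walls round the work are solid. World frame = base frame: x ahead of the robot, y to its left, z up, the work surface at z = 0. Lengths are in m, angles in rad, forces in N, time in s.
With the tool pointing down it reaches from about 0.275 to 0.775 m from the base axis. Payload 14.6 kg.
Tool frame: the origin (TCP) lies between the finger pads; the fingertips stand 25 mm ahead of it and the grasp point (between the pads) lies 6 mm ahead of it; z points along the fingers, y is the line along which they close (so a half turn about z gives the same grasp; the last joint's range is limited). The gripper opens to 85 mm and grips with 20 to 120 N. Pads are 22 mm wide; open, the fingers measure 114 mm over their backs; the gripper's body (76 mm by 85 mm) begins 54 mm behind the grasp point. The pads swing forward as they close: fully open they stand 13 mm farther back than shut.
Start: joints at [-1.304, 0.263, -0.048, 1.259, 0, 1.415], TCP at [0.215, -0.479, 0.256] pointing down, gripper open.
Joint ranges: [-2.65, 2.65], [-0.89, 1.7], [-1.18, 1.37], [-2.13, 2.11], [-1.35, 1.29], [-3.14, 3.14]. Speed limits (rad/s): [1.89, 1.89, 2.57, 2.79, 3.14, 3.14].

### API

Orientations are given as a unit quaternion [x, y, z, w].
In Python, from cell import r gives the robot as it stands.
- The arm moves only by the tool nudge_tcp, called after "Call:" as name(argument=value, ...) on one line, values as JSON. Schema: {"type":"object","properties":{"ticks":{"type":"object","properties":{"deltas":{"type":"array","items":{"type":"array","items":{"type":"number"},"minItems":6,"maxItems":6},"minItems":1,"maxItems":12}},"additionalProperties":false,"required":["deltas"]},"finger_gap":{"type":"number"},"grip_n":{"type":"number"},"only":{"type":"string"},"quiet":{"type":"boolean"},"lines":{"type":"string"}},"required":["ticks"],"additionalProperties":false}. ticks is an object whose key "deltas" holds a list of rows, 1 to 12 of them, each of 6 numbers: dx, dy, dz in shares of the most that a row can go, 1 being 50 mm, then a rotation vector rx, ry, rz in units of 0.2 rad; each row shifts and turns the commanded pose from where the row before left it, along the tool's axes as they then stand; what a row does not reach is not made up. A row lasts 1/10 s, in which the tool goes at most 0.05 m and 0.15 rad, less where a joint would pass 70% of its speed; a pose out of reach is approached as far as the arm can. finger_gap is the finger opening in m, set as the call begins (left out keeps the last). The fingers move at their own pace and stop on an object; grip_n is the grip in N (left out, the last holds). Time passes only in rows, so rows that do not move let the fingers close. The tool returns the time, the measured TCP pose, the force, the opening and the grip force at its end. only (a regular expression) keeps the lines of the reply that match it, lines (a string "A,B") keeps lines A to B, and quiet returns only ok. Input that does not fit is refused with a message, and nothing moves.
- r.get_obs(): the state, without advancing time (a new reading comes with each control period).
- r.camera(name): name is "side" or "top" or "wrist"; returns the picture (480x640x3 uint8, red, green, blue); there is no depth.
- r.camera_params(name): a dict with "fx", "fy", "cx", "cy" (pixels), "k1" (the pictures are not rectified: a ray, as slopes to the right and down, at radius r is drawn at 1 + k1 r^2 times it, then the intrinsics apply), "R" (3x3) and "t" (3): a world point X has camera coordinates R X + t. Camera axes: x right, y down, z forward; pixel columns grow to the right and rows downward; lengths in m; the calibration is good to about 2 mm. A picture is of the moment at which its call begins: read the wrist's pose just before it. camera_params takes no time and is no camera call; for the wrist camera it gives the pose at the moment of the call.
- r.finish_job(): hands the job in; it is judged then, once.
The state is a dict: "clock": time; "qpos": joint angles; "qvel": joint speeds; "tau": joint torques, N m; "tool_pos": TCP position; "tcp_rot": TCP orientation; "ft_force": force on the tool from outside, world axes, zero at the start; "moment": the same for the moment, N m; "grip_width": finger opening in m; "gripper_force": force on a finger pad.
Only numpy, scipy, OpenCV 4.12 (cv2) and the standard library are available. Lean on these libraries where they do the work, as an engineer would, in place of code of your own. Each camera call takes 0.05 s, during which the arm holds its last target. There are 200 camera calls.

### The job

Open the small fume hood for work: with the fingertips placed beneath the slanted lip, push the counterweighted sliding window up smoothly and gently until the pointer at its right end stands between the two prongs of the height clip on the right post. Do not pinch the lip, leave the things in and around the hood where they are, then let go and draw the hand clear; the window stays where it is left.

Things in the scene. Friction and masses are not known exactly. Their poses are not given: they have to be found in the camera images.
- hood: Grey bench-top fume hood, fixed, 200 deep (x) x 340 wide (y) mm. Origin: centre of its underside; -x is the front, z up. Base plate 12 mm thick; two aluminium guide posts 30 x 28 mm, 481 mm high, at x -80, y +-155 mm; clear sides, grey back and roof 302 mm high with a round spigot to 346 mm. The sash slides up and down between the posts in the plane x = -80 mm.
- sash_frame (a joint): Vertical travel of the framed clear sash in m: 0 at the bottom stop, 0.19 at the top stop, growing upward. The sash is 280 mm wide, 210 mm high, weighs about 0.5 kg and is balanced by its counterweight; it takes about 1 to 4 N to move and stays where it is left. Its lower edge stands 78 mm above the counter at 0.
- lip_mid (a point): Middle of the underside of the lip, 200 mm wide (y), 40 mm long on the slope, 9 mm thick, black rubber on top. It starts at the sash's lower edge and rises at 45 degrees toward the robot (hood -x): fingers tilted 45 degrees lie flat under it. The underside's inner end is 14 mm lower and deeper than this point, the outer end 14 mm higher and nearer; the sash plane is 18 mm behind it.
- pointer_tip (a point): Tip of the steel pointer, a flat tongue 4 mm high at the right (-y) end of the sash's lower edge, reaching in front of the right post. It rides up and down with the sash.
- height_clip: Black C-shaped clip, 36 mm high, screwed to the front of the right post at the wanted height; its two prongs, 20 mm apart, point left (hood +y). Origin: midway between the prongs. The pointer passes beside it freely. It does not move.
- work_clamp: Bystander: black board clamp with a green board, 134 x 75 x 22 mm, loose on the hood's floor. Origin at the centre of its underside.
- jar: Bystander: white jar, 56 mm across, 60 mm high, loose on the blue mat to the right of the hood. Origin at the centre of its underside.
- tester: Bystander: small orange tester with a black face, 62 x 85 x 35 mm, loose on the blue mat to the right of the hood. Origin at the centre of its underside.
- spool: Bystander: solder spool, 52 mm across, 35 mm high, loose on the counter to the left. Origin at the centre of its underside.
- bottle: Bystander: white bottle with a needle spout, 37 mm across, 111 mm high, loose on the counter to the left. Origin at the centre of its underside.

How it is judged:
On the way:
1. the fingers push the sash from beneath its lip, below the height clip ((contact force between the fingers and sash_frame_c5 above 0.5 N or contact force between the fingers and sash_frame_c0 above 0.5 N) and z of pointer_tip in the frame of height_clip below -0.012 m), for 0.1 s.
At the end, for the whole second after the job is handed in: The sash rests with its pointer between the prongs of the height clip: pointer tip within 8 mm of the clip's middle height, not moving, the hand clear (z of pointer_tip in the frame of height_clip between -0.008 and 0.008 m and velocity of joint sash_frame between -0.005 and 0.005 m/s); the robot touches nothing.
It fails at once if the lip is pinched: the fingers press on its top and its underside at once, over 1 N each (contact force between the fingers and sash_frame_c6 above 1 N and contact force between the fingers and sash_frame_c5 above 1 N).
It fails at once if the sash is thrown: faster than 0.3 m/s (velocity of joint sash_frame above 0.3 m/s or velocity of joint sash_frame below -0.3 m/s).
It fails at once if the sash is pushed with more than 40 N (contact force between anything else and sash_frame_c5 above 40 N or contact force between anything else and sash_frame_c6 above 40 N).
It fails at once if a bystander is moved by more than 30 mm (distance of any of work_clamp, jar, tester, spool, bottle from where it was at the start of the episode above 0.03 m).
It also fails if it takes over 48 s, if anything falls off the work surface, if the arm or the gripper's body presses on something with over 40 N, if the wrist force passes 120 N, or if a joint passes its speed limit or range.

## Working session

There is one attempt and no reset: what is moved stays moved. The work goes in short steps, Python scripts to look and compute and a tool call to move; the robot and the scene stay as the last step left them, time stands still between calls to the robot, and variables do not carry over. Pictures are saved under pics/ and viewed, at most 12 in all, crops included, and the job is handed in when it is done.

```bash
ls; mkdir -p pics; python3 - <<'E'
from cell import r
import cv2,numpy as np
for n in("side","top"):
    im=r.camera(n); cv2.imwrite(f"pics/{n}0.png",im[:,:,::-1])
    p=r.camera_params(n); print(n,{k:np.round(v,4).tolist() for k,v in p.items()}, np.round(-np.array(p["R"]).T@p["t"],3))
o=r.get_obs();print({k:np.round(v,3).tolist() for k,v in o.items()})
E
```

```text
cell.py
pics
side {'fx': 520.5714, 'fy': 520.5714, 'cx': 319.6962, 'cy': 231.5472, 'k1': -0.0964, 'R': [[-0.3986, -0.9169, 0.0226], [-0.5787, 0.2323, -0.7817], [0.7115, -0.3247, -0.6232]], 't': [0.0302, 0.4519, 0.9388]} [-0.394  0.228  0.938]
top {'fx': 542.0609, 'fy': 542.0609, 'cx': 327.7375, 'cy': 236.1385, 'k1': -0.0798, 'R': [[-0.4111, -0.9115, -0.0142], [-0.7115, 0.3305, -0.6201], [0.5699, -0.2448, -0.7844]], 't': [0.0777, 0.5044, 1.3134]} [-0.358  0.226  1.344]
{'clock': 0.1, 'qpos': [-1.304, 0.264, -0.049, 1.259, 0.0, 1.416], 'qvel': [0.001, 0.0, 0.003, -0.001, -0.0, 0.001], 'tau': [0.003, -63.857, 38.506, 0.01, -0.0, 0.0], 'tool_pos': [0.215, -0.479, 0.256], 'tcp_rot': [0.978, 0.209, -0.0, -0.0], 'ft_force': [-0.284, -0.274, -0.429], 'moment': [-0.011, -0.017, 0.033], 'gripper_force': 0.0, 'grip_width': 0.085}
```

View pics/side0.png

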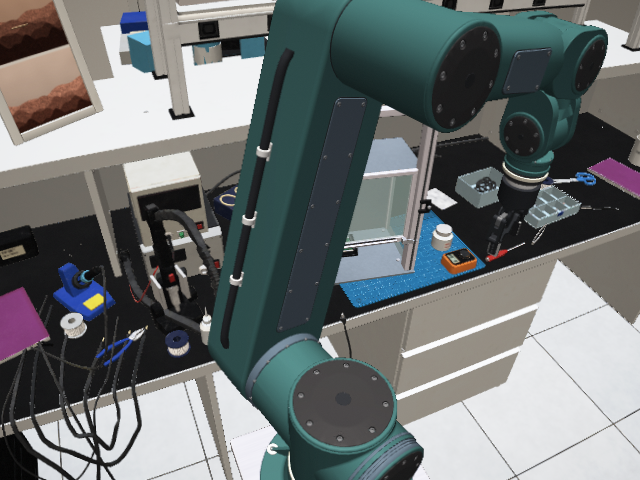

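View pics/top0.png

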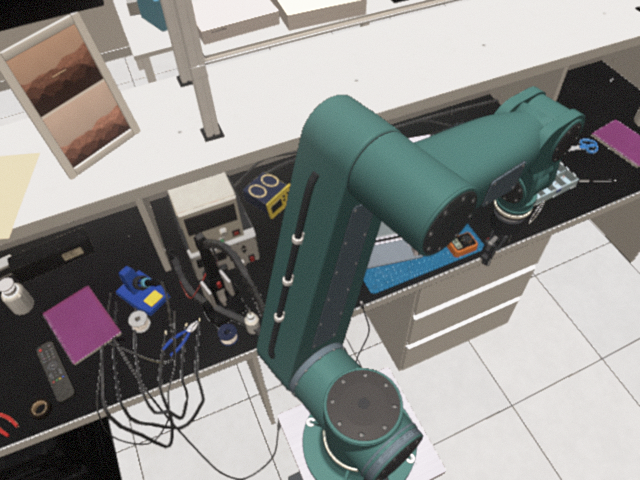

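```bash
cat > h.py <<'E'
import numpy as np,cv2
from cell import r
def ray(p,uv):
    K=np.array([[p["fx"],0,p["cx"]],[0,p["fy"],p["cy"]],[0,0,1.]])
    q=(np.array(uv,float)-[p["cx"],p["cy"]])/[p["fx"],p["fy"]]
    s=q.copy()
    for _ in range(20): s=q/(1+p["k1"]*(s@s))
    R=np.array(p["R"]);c=-R.T@np.array(p["t"]);d=R.T@np.array([s[0],s[1],1]);return c,d/np.linalg.norm(d)
def atz(p,uv,z):
    c,d=ray(p,uv);return c+d*(z-c[2])/d[2]
def proj(p,X):
    x=np.array(p["R"])@X+p["t"];s=x[:2]/x[2];s=s*(1+p["k1"]*(s@s));return s*[p["fx"],p["fy"]]+[p["cx"],p["cy"]]
def tri(rays):
    A=np.zeros((3,3));b=np.zeros(3)
    for c,d in rays:
        M=np.eye(3)-np.outer(d,d);A+=M;b+=M@c
    X=np.linalg.solve(A,b);return X,[np.linalg.norm(np.cross(X-c,d)) for c,d in rays]
E
python3 - <<'E'
from h import *
im=cv2.imread("pics/side0.png")
cv2.imwrite("pics/side0c.png",cv2.resize(im[120:300,320:500],(800,800),interpolation=cv2.INTER_CUBIC)[:600] if 0 else cv2.resize(im[130:290,310:500],(712,600),interpolation=cv2.INTER_CUBIC))
w=r.camera_params("wrist");print({k:np.round(v,4).tolist() for k,v in w.items()}, -np.array(w["R"]).T@w["t"])
im=r.camera("wrist");cv2.imwrite("pics/w0.png",im[:,:,::-1])
E
```

```text
{'fx': 375.5257, 'fy': 375.5257, 'cx': 323.7524, 'cy': 244.508, 'k1': 0.0209, 'R': [[0.4093, -0.9124, 0.0005], [-0.8729, -0.3914, 0.2912], [-0.2655, -0.1196, -0.9567]], 't': [-0.526, -0.0362, 0.3774]} [ 0.28381225 -0.44894379  0.37182237]
```

View pics/side0c.png

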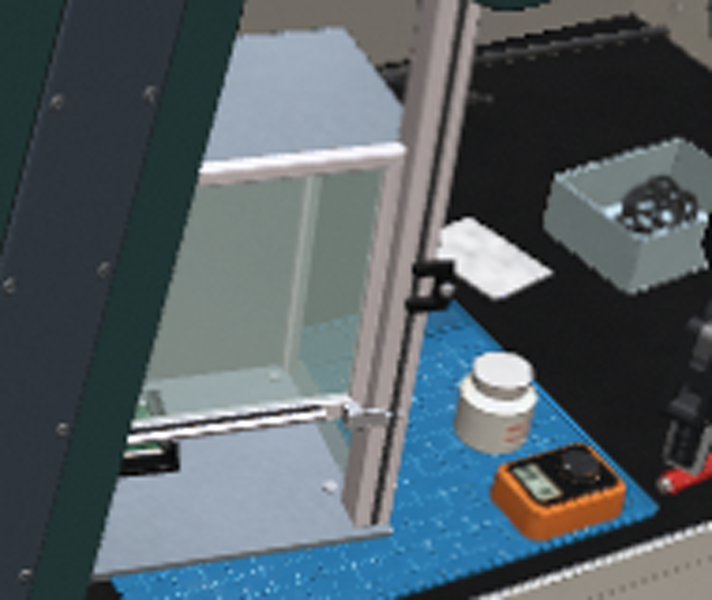

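```bash
python3 - <<'E'
from h import *
p=r.camera_params("side")
c=lambda x,y:(310+x/3.747,130+y/3.75)
for n,uv,z in [("corner",c(392,531),.012),("edgeL",c(100,572),.012),("pbaseR",c(388,523),.012),("pbaseL",c(343,512),.012),("tip",c(392,413),.078),("tip",c(392,413),.083),("bottleTop",(206,316),.1),("testerBR",c(560,538),0),("lipR",c(330,412),.106)]:
    print(n,z,np.round(atz(p,uv,z),3))
E
```

```text
corner 0.012 [ 0.415 -0.419  0.012]
edgeL 0.012 [ 0.455 -0.212  0.012]
pbaseR 0.012 [ 0.423 -0.421  0.012]
pbaseL 0.012 [ 0.445 -0.397  0.012]
tip 0.078 [ 0.461 -0.437  0.078]
tip 0.083 [ 0.456 -0.433  0.083]
bottleTop 0.1 [0.386 0.133 0.1  ]
testerBR 0 [ 0.373 -0.536  0.   ]
lipR 0.106 [ 0.45  -0.377  0.106]
```

View pics/w0.png

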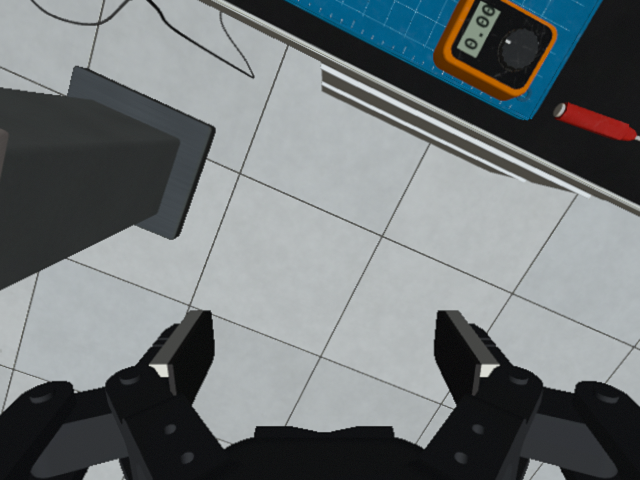

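Units first: shifts go in shares of 50 mm and turns go in units of 0.2 rad. So -0.027 m is -0.54, 0.022 m is 0.44, 0.122 rad is 0.61.

Call:
nudge_tcp(ticks={"deltas": [[0.44, -0.54, -0.24, 0, 0, 0], [0.44, -0.54, -0.24, 0, 0, 0], [0.44, -0.54, -0.24, 0, 0, 0], [0.44, -0.54, -0.24, 0, 0, 0], [0.44, -0.54, -0.24, 0, 0, 0], [0.44, -0.54, -0.24, 0, 0, 0], [0, 0, 0, 0, 0, 0.61], [0, 0, 0, 0, 0, 0.61], [0, 0, 0, 0, 0, 0.61], [0, 0, 0, 0, 0, 0.61], [0, 0, 0, 0, 0, 0.61]]}, finger_gap=0, grip_n=20)

```text
clock: 1.25
tool_pos: [0.269, -0.277, 0.3282]
tcp_rot: [0.995, -0.096, -0.0, -0.0]
ft_force: [0.5, 0.3, 0.7]
grip_width: 0.0002
gripper_force: 0.0
```

Call:
nudge_tcp(ticks={"deltas": [[0, 0, 0, 0, 0.655, 0], [0, 0, 0, 0, 0.655, 0], [0, 0, 0, 0, 0.655, 0], [0, 0, 0, 0, 0.655, 0], [0, 0, 0, 0, 0.655, 0], [0, 0, 0, 0, 0.655, 0], [0, 0, 0, 0, 0, 0], [0, 0, 0, 0, 0, 0]]})

```text
clock: 2.05
tool_pos: [0.2684, -0.2775, 0.3281]
tcp_rot: [0.92, -0.088, 0.38, 0.036]
ft_force: [-0.2, -0.7, 0.3]
grip_width: 0.0
gripper_force: 0.0
```

```bash
python3 - <<'E'
from h import *
np.set_printoptions(precision=4,suppress=True)
p=r.camera_params("wrist");im=r.camera("wrist");cv2.imwrite("pics/w1.png",im[:,:,::-1])
import pickle;pickle.dump(p,open("w1.pkl","wb"))
print(-np.array(p["R"]).T@p["t"],np.array(p["R"])[2],r.get_obs()["qpos"])
E
```

```text
[ 0.2399 -0.2722  0.4621] [ 0.4601 -0.0898 -0.8833] [-1.541  -0.2608 -0.5915  1.0275  0.7594  1.8741]
```

View pics/w1.png

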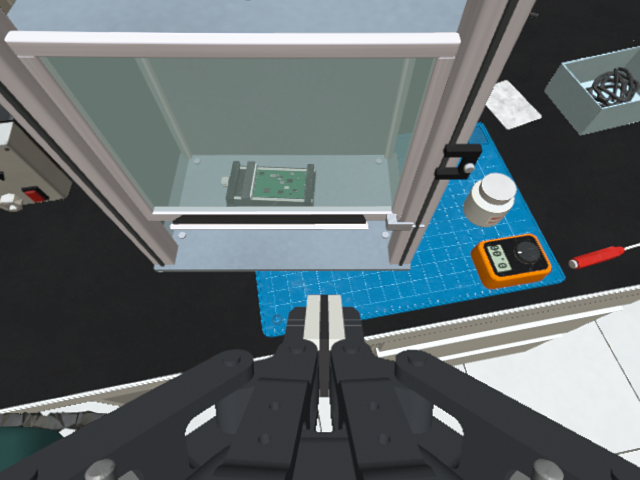

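```bash
python3 - <<'E'
from h import *
im=cv2.imread("pics/w1.png")
a=cv2.resize(im[195:280,140:300],None,fx=2.5,fy=2.5,interpolation=cv2.INTER_CUBIC)
a2=cv2.resize(im[195:280,290:450],None,fx=2.5,fy=2.5,interpolation=cv2.INTER_CUBIC)
b=cv2.resize(im[135:235,370:490],None,fx=3.3,fy=3.3,interpolation=cv2.INTER_CUBIC)
s=r.camera("side")[:,:,::-1];cv2.imwrite("pics/side1.png",s)
c=cv2.resize(s[180:280,350:470],None,fx=3.3,fy=3.3,interpolation=cv2.INTER_CUBIC)
o=np.zeros((560,800,3),np.uint8);o[:212,:400]=a[:212,:400];o[:212,400:]=a2[:212,:400];o[220:550,:396]=b;o[220:550,400:796]=c
cv2.imwrite("pics/m1.png",o);print(a.shape,b.shape)
E
```

```text
(212, 400, 3) (330, 396, 3)
```

View pics/m1.png

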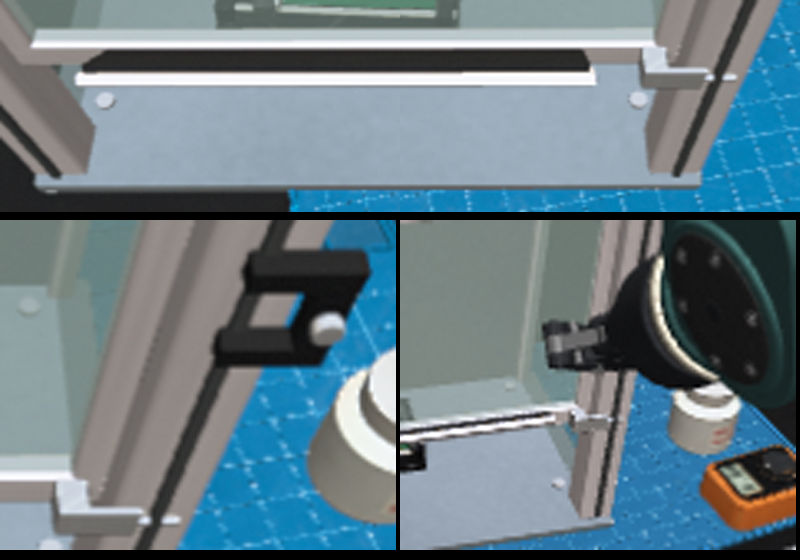

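```bash
cat > m.py <<'E'
from h import *
import pickle
np.set_printoptions(precision=4,suppress=True)
w=pickle.load(open("w1.pkl","rb"));s=r.camera_params("side")
L=atz(w,(154.8,267),.012);R=atz(w,(410,265.8),.012);print("corners",L,R,np.linalg.norm(L-R), "side R",atz(s,(414.6,271.6),.012))
tip,e=tri([ray(w,(424.8,225.9)),ray(s,(416.2,240.4))]);print("tip",tip,e)
clip,e=tri([ray(w,(441.5,164.4)),ray(s,(419.9,206.3))]);print("clip",clip,e)
yh=(L-R)/np.linalg.norm(L-R);xh=np.array([yh[1],-yh[0],0]);yaw=np.arctan2(xh[1],xh[0])
O=(L+R)/2+.1*xh;O[2]=0;print("yaw",yaw,"O",O)
H=lambda X:np.array([(X-O)@xh,(X-O)@yh,X[2]])
print("hood tip",H(tip),"clip",H(clip))
# lip outer end: plane hood x=-112, find z from rays
for uv in[(171.2,226.2),(368,226.2),(270,223.8),(270,228.6)]:
    c,d=ray(w,uv);t=(-.112-(c-O)@xh)/(d@xh);print("lip outer",H(c+t*d))
for n,uv in(("tip",(424.8,225.9)),("clip",(441.5,164.4))):
    c,d=ray(w,uv);
    for x in(-.097,-.102):t=(x-(c-O)@xh)/(d@xh);print(n,"wrist at plane",x,H(c+t*d))
for n,uv in(("tip",(416.2,240.4)),("clip",(419.9,206.3))):
    c,d=ray(s,uv);
    for x in(-.097,-.102):t=(x-(c-O)@xh)/(d@xh);print(n,"side at plane",x,H(c+t*d))
E
python3 m.py
```

```text
corners [ 0.4834 -0.0944  0.012 ] [ 0.4218 -0.4234  0.012 ] 0.33465414201501853 side R [ 0.4146 -0.419   0.012 ]
tip [ 0.4278 -0.4194  0.1076] [np.float64(0.0024710086707820174), np.float64(0.0024710086707820447)]
clip [ 0.4168 -0.4018  0.2261] [np.float64(0.0008258046558513438), np.float64(0.0008258046558512723)]
yaw -0.1850362211211191 O [ 0.5509 -0.2773  0.    ]
hood tip [-0.0948 -0.1623  0.1076] clip [-0.1089 -0.147   0.2261]
lip outer [-0.112   0.0997  0.136 ]
lip outer [-0.112  -0.0984  0.1346]
lip outer [-0.112   0.0001  0.14  ]
lip outer [-0.112   0.0013  0.1306]
tip wrist at plane -0.097 [-0.097  -0.1639  0.1094]
tip wrist at plane -0.102 [-0.102  -0.1612  0.1179]
clip wrist at plane -0.097 [-0.097  -0.1536  0.2114]
clip wrist at plane -0.102 [-0.102  -0.1512  0.2174]
tip side at plane -0.097 [-0.097  -0.1584  0.1105]
tip side at plane -0.102 [-0.102  -0.1558  0.115 ]
clip side at plane -0.097 [-0.097  -0.1521  0.2173]
clip side at plane -0.102 [-0.102  -0.1496  0.2212]
```

```bash
cat > go.py <<'E'
from h import *
from scipy.spatial.transform import Rotation as Ro
import sys
np.set_printoptions(precision=4,suppress=True)
yaw=-.185;O=np.array([.5509,-.2773,0]);xh=np.array([np.cos(yaw),np.sin(yaw),0]);yh=np.array([-xh[1],xh[0],0])
o=r.get_obs();T=Ro.from_quat(o["tcp_rot"]).as_matrix();P=np.array(o["tool_pos"])
print("tool axes world\n",T.T,"hood TCP",(P-O)@xh,(P-O)@yh,P[2])
for a in sys.argv[1:]:
    h=list(map(float,a.split(",")));G=O+xh*h[0]+yh*h[1]+[0,0,h[2]]
    print(a,"world",G,"delta tool",T.T@(G-P))
zt=(xh-[0,0,1])/2**.5;yt=-yh;W=np.stack([np.cross(yt,zt),yt,zt],1)
print("rotvec",Ro.from_matrix(T.T@W).as_rotvec(),"up in tool",T.T@[0,0,1])
E
python3 go.py=-.2 2>/dev/null; python3 go.py -.2,0,.187 -.115,0,.102
```

```text
tool axes world
 [[ 0.6962 -0.1315  0.7057]
 [-0.1862 -0.9825  0.0006]
 [ 0.6933 -0.1318 -0.7085]] hood TCP -0.2767903723932794 -0.051923980302037716 0.328658211682203
-.2,0,.187 world [ 0.3543 -0.2405  0.187 ] delta tool [-0.0456 -0.0522  0.1545]
-.115,0,.102 world [ 0.4379 -0.2561  0.102 ] delta tool [-0.0454 -0.0524  0.2747]
rotvec [ 0.0021  0.002  -0.0012] up in tool [ 0.7057  0.0006 -0.7085]
```

To row units: 0.0258 m is 0.516, -0.0087 m is -0.174.

Call:
nudge_tcp(ticks={"deltas": [[-0.152, -0.174, 0.516, 0, 0, 0], [-0.152, -0.174, 0.516, 0, 0, 0], [-0.152, -0.174, 0.516, 0, 0, 0], [-0.152, -0.174, 0.516, 0, 0, 0], [-0.152, -0.174, 0.516, 0, 0, 0], [-0.152, -0.174, 0.516, 0, 0, 0], [0, 0, 0, 0, 0, 0], [0, 0, 0, 0, 0, 0]]})

```text
clock: 2.95
tool_pos: [0.3555, -0.2398, 0.1869]
tcp_rot: [0.92, -0.086, 0.381, 0.035]
ft_force: [-0.3, -0.9, 1.3]
grip_width: -0.0
gripper_force: 0.0
```

```bash
python3 go.py -.115,0,.102 && python3 - <<'E'
from h import *
import pickle
p=r.camera_params("wrist");im=r.camera("wrist")[:,:,::-1];cv2.imwrite("pics/w2.png",im);pickle.dump(p,open("w2.pkl","wb"))
E
```

```text
tool axes world
 [[ 0.6954 -0.1305  0.7066]
 [-0.1842 -0.9829 -0.0003]
 [ 0.6946 -0.13   -0.7076]] hood TCP -0.19899271879681246 0.000884432711156867 0.18690973909780778
-.115,0,.102 world [ 0.4379 -0.2561  0.102 ] delta tool [-0.0006  0.0009  0.1194]
rotvec [ 0.      0.0006 -0.0004] up in tool [ 0.7066 -0.0003 -0.7076]
```

View pics/w2.png

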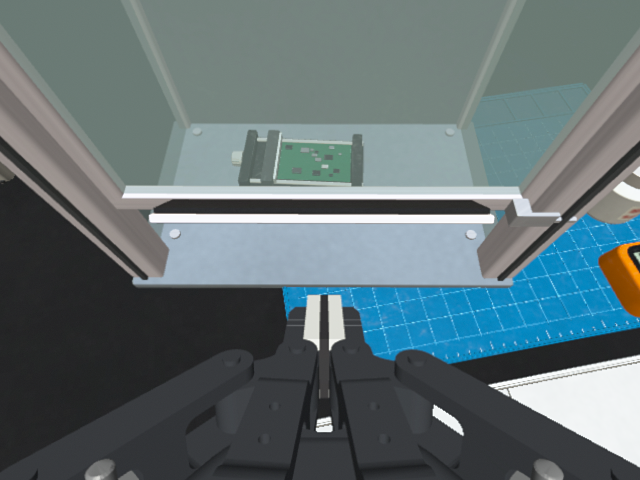

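```bash
python3 - <<'E'
from h import *
import pickle
np.set_printoptions(precision=4,suppress=True)
yaw=-.185;O=np.array([.5509,-.2773,0]);xh=np.array([np.cos(yaw),np.sin(yaw),0]);yh=np.array([-xh[1],xh[0],0])
a=pickle.load(open("w1.pkl","rb"));b=pickle.load(open("w2.pkl","rb"))
for n,u,v in(("lipL",(171.2,226.2),(150,218)),("lipR",(368,226.2),(494,218)),("tip",(424.8,225.9),(577,219)),("cornL",(154.8,267),(134,281)),("cornR",(410,265.8),(512,281))):
    X,e=tri([ray(a,u),ray(b,v)]);print(n,(X-O)@xh,(X-O)@yh,X[2],e[0])
E
```

```text
lipL -0.11850751171026135 0.09496353494887712 0.14628748434129601 0.0003337677020794688
lipR -0.11195015640910448 -0.09841589945517414 0.13490948932551738 0.0002446590886029924
tip -0.09912152701076875 -0.16273017563529674 0.1132668431559916 0.00016884027625409592
cornL -0.10047433664484309 0.166834084235269 0.01301018760148865 2.2827506828887707e-05
cornR -0.09775984626848637 -0.1686508015621661 0.006812309542058486 8.97903452658676e-05
```

To row units: 0.02 m is 0.4, 0.019 m is 0.38.

Call:
nudge_tcp(ticks={"deltas": [[0, 0, 0.4, 0, 0, 0], [0, 0, 0.4, 0, 0, 0], [0, 0, 0.4, 0, 0, 0], [0, 0, 0.4, 0, 0, 0], [0, 0, 0.4, 0, 0, 0], [0, 0, 0.38, 0, 0, 0], [0, 0, 0, 0, 0, 0], [0, 0, 0, 0, 0, 0]]})

```text
clock: 3.8
tool_pos: [0.4374, -0.2566, 0.103]
tcp_rot: [0.92, -0.087, 0.381, 0.036]
ft_force: [-0.2, -0.0, -0.1]
grip_width: -0.0001
gripper_force: 0.0
```

```bash
python3 go.py -.115,0,.119
```

```text
tool axes world
 [[ 0.6945 -0.1321  0.7073]
 [-0.187  -0.9824  0.0001]
 [ 0.6948 -0.1323 -0.7069]] hood TCP -0.11539702354259737 -0.0005221968537313763 0.10302222085761495
-.115,0,.119 world [ 0.4379 -0.2561  0.119 ] delta tool [ 0.0116 -0.0005 -0.011 ]
rotvec [ 0.0023 -0.0003 -0.0021] up in tool [ 0.7073  0.0001 -0.7069]
```

Call:
nudge_tcp(ticks={"deltas": [[0.05, 0, -0.05, 0, 0, 0], [0.05, 0, -0.05, 0, 0, 0], [0.05, 0, -0.05, 0, 0, 0], [0.05, 0, -0.05, 0, 0, 0], [0, 0, 0, 0, 0, 0]]})

```text
clock: 4.3
tool_pos: [0.4375, -0.2564, 0.1176]
tcp_rot: [0.919, -0.087, 0.382, 0.037]
ft_force: [0.2, -0.9, -1.0]
grip_width: -0.0002
gripper_force: 0.0
```

Call:
nudge_tcp(ticks={"deltas": [[0.04, 0, -0.04, 0, 0, 0], [0.04, 0, -0.04, 0, 0, 0], [0.04, 0, -0.04, 0, 0, 0], [0.04, 0, -0.04, 0, 0, 0]]})

```text
clock: 4.7
tool_pos: [0.4372, -0.2559, 0.1279]
tcp_rot: [0.92, -0.087, 0.381, 0.036]
ft_force: [-2.6, 0.3, -2.7]
grip_width: -0.0001
gripper_force: 1.6
```

Call:
nudge_tcp(ticks={"deltas": [[0.04, 0, -0.04, 0, 0, 0], [0.04, 0, -0.04, 0, 0, 0], [0.04, 0, -0.04, 0, 0, 0], [0.04, 0, -0.04, 0, 0, 0]]})

```text
clock: 5.1
tool_pos: [0.4372, -0.2559, 0.1393]
tcp_rot: [0.92, -0.087, 0.381, 0.036]
ft_force: [-5.6, -0.1, -1.9]
grip_width: 0.0001
gripper_force: 2.6
```

Call:
nudge_tcp(ticks={"deltas": [[0.04, 0, -0.04, 0, 0, 0], [0.04, 0, -0.04, 0, 0, 0], [0.04, 0, -0.04, 0, 0, 0], [0.04, 0, -0.04, 0, 0, 0], [0, 0, 0, 0, 0, 0]]})

```text
clock: 5.6
tool_pos: [0.4373, -0.2559, 0.1509]
tcp_rot: [0.92, -0.087, 0.381, 0.036]
ft_force: [-4.4, 2.0, 0.7]
grip_width: 0.0004
gripper_force: 2.0
```

```bash
python3 - <<'E'
from h import *
import pickle
p=r.camera_params("wrist");im=r.camera("wrist")[:,:,::-1];cv2.imwrite("pics/w3.png",im);pickle.dump(p,open("w3.pkl","wb"))
s=r.camera("side")[:,:,::-1];cv2.imwrite("pics/side3.png",s)
o=np.zeros((600,800,3),np.uint8);o[:480,:640]=im
cv2.imwrite("pics/m3.png",np.hstack([cv2.resize(im,(480,360)),cv2.resize(s[160:280,330:450],(320,320))[:360] if 0 else cv2.resize(s[160:295,330:450],(320,360))]))
E
```

```text
(no output)
```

View pics/m3.png

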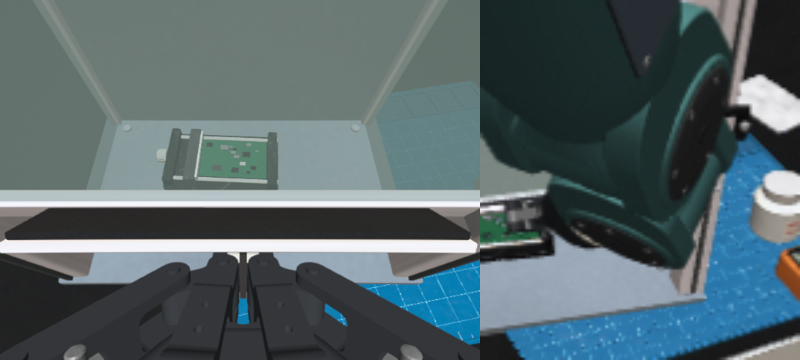

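```bash
python3 - <<'E'
from h import *
import pickle
np.set_printoptions(precision=4,suppress=True)
yaw=-.185;O=np.array([.5509,-.2773,0]);xh=np.array([np.cos(yaw),np.sin(yaw),0]);yh=np.array([-xh[1],xh[0],0])
for f,x0,x1 in(("w1",200,360),("w2",200,400),("w3",150,280)):
    p=pickle.load(open(f+".pkl","rb"));im=cv2.imread(f"pics/{f}.png")[:,:,1].astype(float)
    col=im[:, x0:x1].mean(1)
    a,b={"w1":(215,240),"w2":(206,232),"w3":(300,350)}[f]
    seg=col[a:b];k=a+int(np.argmax(seg));m=(seg.max()+ [seg.min(),seg.min()][0])/2
    g=np.diff(col[a:b]);up=a+np.argmax(g)+.5;dn=a+np.argmin(g)+.5
    out=[]
    for v in(up,dn):
        c,d=ray(p,((x0+x1)/2,v));t=(-.109-(c-O)@xh)/(d@xh);out.append((c+t*d)[2])
    print(f,up,dn,out)
E
```

```text
w1 223.5 228.5 [np.float64(0.13553405601327473), np.float64(0.1255317154986752)]
w2 213.5 222.5 [np.float64(0.13565777440408588), np.float64(0.12559199206730828)]
w3 318.5 335.5 [np.float64(0.167392499646785), np.float64(0.14649476671503736)]
```

To row units: -0.0025 m is -0.05, 0.0025 m is 0.05.

Call:
nudge_tcp(ticks={"deltas": [[0.05, 0, -0.05, 0, 0, 0], [0.05, 0, -0.05, 0, 0, 0], [0.05, 0, -0.05, 0, 0, 0], [0.05, 0, -0.05, 0, 0, 0], [0.05, 0, -0.05, 0, 0, 0], [0.05, 0, -0.05, 0, 0, 0], [0.05, 0, -0.05, 0, 0, 0], [0.05, 0, -0.05, 0, 0, 0]]})

```text
clock: 6.5
tool_pos: [0.4374, -0.256, 0.1791]
tcp_rot: [0.92, -0.087, 0.381, 0.036]
ft_force: [-5.6, 2.8, -3.0]
grip_width: -0.0001
gripper_force: 2.4
```

Call:
nudge_tcp(ticks={"deltas": [[0.05, 0, -0.05, 0, 0, 0], [0.05, 0, -0.05, 0, 0, 0], [0.05, 0, -0.05, 0, 0, 0], [0.05, 0, -0.05, 0, 0, 0], [0.05, 0, -0.05, 0, 0, 0], [0.05, 0, -0.05, 0, 0, 0], [0.05, 0, -0.05, 0, 0, 0], [0.04, 0, -0.04, 0, 0, 0], [0, 0, 0, 0, 0, 0], [0, 0, 0, 0, 0, 0]]})

```text
clock: 7.5
tool_pos: [0.4375, -0.2562, 0.207]
tcp_rot: [0.92, -0.087, 0.382, 0.036]
ft_force: [-3.8, 1.4, -0.5]
grip_width: -0.0001
gripper_force: 1.6
```

```bash
python3 go.py -.115,0,.2
```

```text
tool axes world
 [[ 0.6938 -0.1318  0.708 ]
 [-0.187  -0.9824  0.0004]
 [ 0.6954 -0.1327 -0.7062]] hood TCP -0.11531222124855309 -0.00011897561373664517 0.20695073469445516
-.115,0,.2 world [ 0.4379 -0.2561  0.2   ] delta tool [-0.0047 -0.0001  0.0051]
rotvec [ 0.0025 -0.0012 -0.0019] up in tool [ 0.708   0.0004 -0.7062]
```

To row units: -0.03 m is -0.6, -0.006 m is -0.12.

Call:
nudge_tcp(ticks={"deltas": [[-0.12, 0, 0, 0, 0, 0], [-0.12, 0, 0, 0, 0, 0], [0, 0, -0.6, 0, 0, 0], [0, 0, -0.6, 0, 0, 0], [0, 0, -0.6, 0, 0, 0], [0, 0, -0.6, 0, 0, 0], [0, 0, -0.6, 0, 0, 0], [0, 0, 0, 0, 0, 0], [0, 0, 0, 0, 0, 0]]})

```text
clock: 8.4
tool_pos: [0.3246, -0.2354, 0.3042]
tcp_rot: [0.919, -0.087, 0.382, 0.037]
ft_force: [-0.6, 0.1, -1.2]
grip_width: 0.0001
gripper_force: 0.0
```

```bash
python3 - <<'E'
from h import *
import pickle
p=r.camera_params("wrist");im=r.camera("wrist")[:,:,::-1];cv2.imwrite("pics/w4.png",im);pickle.dump(p,open("w4.pkl","wb"))
cv2.imwrite("pics/m4.png",np.hstack([cv2.resize(im,(400,300)),cv2.resize(im[140:260,400:560],(400,300),interpolation=cv2.INTER_CUBIC)]))
E
```

```text
(no output)
```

View pics/m4.png

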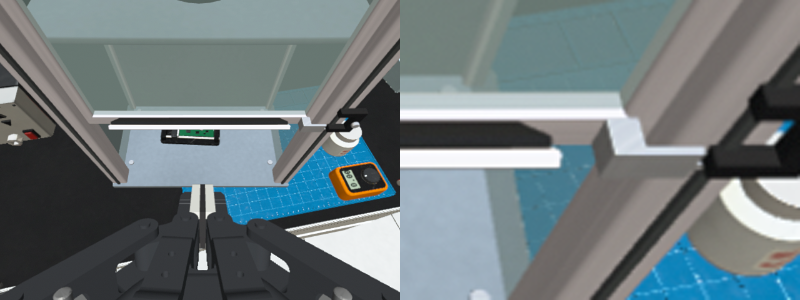

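```bash
python3 - <<'E'
from h import *
import pickle
np.set_printoptions(precision=4,suppress=True)
yaw=-.185;O=np.array([.5509,-.2773,0]);xh=np.array([np.cos(yaw),np.sin(yaw),0]);yh=np.array([-xh[1],xh[0],0])
H=lambda X:np.array([(X-O)@xh,(X-O)@yh,X[2]])
a=pickle.load(open("w1.pkl","rb"));b=pickle.load(open("w4.pkl","rb"));s=r.camera_params("side")
for n,u,v in(("lowbot",(435.8,178.),(523.2,210.4)),("upbot",(445.2,156.2),(540.8,188))):
    X,e=tri([ray(a,u),ray(b,v)]);print(n,H(X),e[0])
for n,v in(("tip",(523.2,203.2)),("lowbot",(523.2,210.4)),("lowtop",(523.2,200.8)),("upbot",(540.8,188)),("uptop",(540.8,178.8))):
  c,d=ray(b,v)
  for x in(-.099,-.104,-.109):
    t=(x-(c-O)@xh)/(d@xh);print(n,H(c+t*d))
im=cv2.imread("pics/w4.png")
cv2.imwrite("pics/m5.png",cv2.resize(im[165:225,500:580],(800,600),interpolation=cv2.INTER_CUBIC))
E
```

```text
lowbot [-0.106  -0.1494  0.2042] 0.00022405963815033802
upbot [-0.1033 -0.1508  0.2282] 0.0004556472610665014
tip [-0.099  -0.1516  0.2029]
tip [-0.104  -0.1469  0.2102]
tip [-0.109  -0.1422  0.2175]
lowbot [-0.099  -0.1563  0.1931]
lowbot [-0.104  -0.1514  0.2007]
lowbot [-0.109  -0.1466  0.2083]
lowtop [-0.099  -0.1502  0.2061]
lowtop [-0.104  -0.1455  0.2133]
lowtop [-0.109  -0.1408  0.2205]
upbot [-0.099  -0.1551  0.2217]
upbot [-0.104  -0.1503  0.2284]
upbot [-0.109  -0.1455  0.2352]
uptop [-0.099  -0.1498  0.2321]
uptop [-0.104  -0.1451  0.2385]
uptop [-0.109  -0.1405  0.2449]
```

View pics/m5.png

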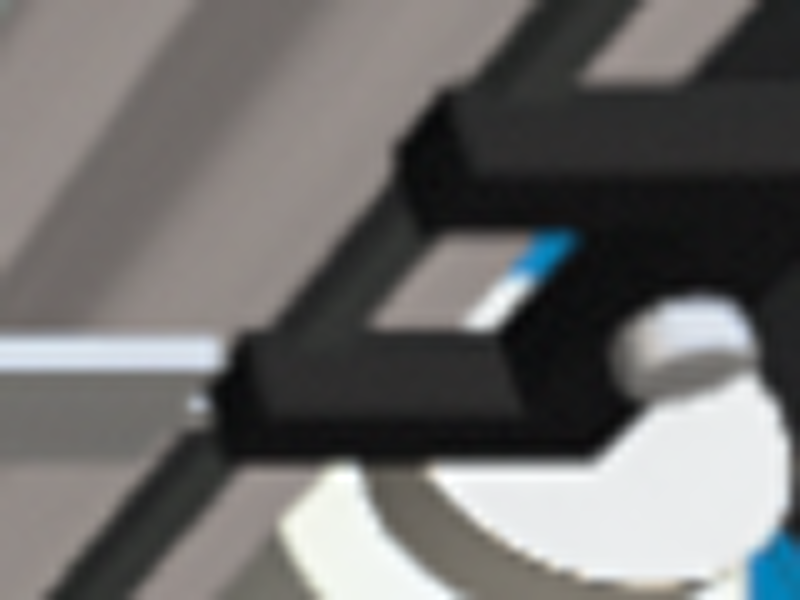

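To row units: 0.03 m is 0.6.

Call:
nudge_tcp(ticks={"deltas": [[0, 0, 0.6, 0, 0, 0], [0, 0, 0.6, 0, 0, 0], [0, 0, 0.6, 0, 0, 0], [0, 0, 0.6, 0, 0, 0], [0, 0, 0.6, 0, 0, 0], [0, 0, 0, 0, 0, 0]]})

```text
clock: 9.05
tool_pos: [0.4303, -0.2527, 0.1944]
tcp_rot: [0.92, -0.086, 0.38, 0.034]
ft_force: [-0.2, 0.8, -0.0]
grip_width: 0.0002
gripper_force: 0.0
```

```bash
python3 go.py -.115,0,.207 -.115,0,.2285
```

```text
tool axes world
 [[ 0.6965 -0.1333  0.7051]
 [-0.1843 -0.9829 -0.0037]
 [ 0.6935 -0.1274 -0.7091]] hood TCP -0.12307874253028092 0.002013061890973347 0.19435591395137208
-.115,0,.207 world [ 0.4379 -0.2561  0.207 ] delta tool [ 0.0146  0.002  -0.0033]
-.115,0,.2285 world [ 0.4379 -0.2561  0.2285] delta tool [ 0.0298  0.0019 -0.0185]
rotvec [-0.0024  0.0028 -0.0029] up in tool [ 0.7051 -0.0037 -0.7091]
```

Call:
nudge_tcp(ticks={"deltas": [[0.08, 0, 0, 0, 0, 0], [0.08, 0, 0, 0, 0, 0], [0.08, 0, 0, 0, 0, 0], [0, 0, 0, 0, 0, 0], [0, 0, 0, 0, 0, 0]]})

```text
clock: 9.55
tool_pos: [0.4374, -0.2564, 0.2072]
tcp_rot: [0.919, -0.087, 0.382, 0.036]
ft_force: [0.9, -1.0, -0.9]
grip_width: -0.0
gripper_force: 0.0
```

Call:
nudge_tcp(ticks={"deltas": [[0.05, 0, -0.05, 0, 0, 0], [0.05, 0, -0.05, 0, 0, 0], [0.05, 0, -0.05, 0, 0, 0], [0.05, 0, -0.05, 0, 0, 0], [0.05, 0, -0.05, 0, 0, 0], [0.05, 0, -0.05, 0, 0, 0], [0, 0, 0, 0, 0, 0], [0, 0, 0, 0, 0, 0]]})

```text
clock: 10.35
tool_pos: [0.4373, -0.256, 0.228]
tcp_rot: [0.92, -0.087, 0.381, 0.036]
ft_force: [-3.9, 0.8, -0.5]
grip_width: 0.0002
gripper_force: 1.7
```

```bash
python3 go.py -.115,0,.2285
```

```text
tool axes world
 [[ 0.6941 -0.1322  0.7076]
 [-0.1872 -0.9823  0.0001]
 [ 0.6951 -0.1325 -0.7066]] hood TCP -0.1155732364625293 2.8410440924692137e-06 0.22796763326699385
-.115,0,.2285 world [ 0.4379 -0.2561  0.2285] delta tool [0.0008 0.     0.    ]
rotvec [ 0.0024 -0.0007 -0.0022] up in tool [ 0.7076  0.0001 -0.7066]
```

To row units: -0.035 m is -0.7, -0.006 m is -0.12.

Call:
nudge_tcp(ticks={"deltas": [[-0.12, 0, 0, 0, 0, 0], [-0.12, 0, 0, 0, 0, 0], [0, 0, -0.7, 0, 0, 0], [0, 0, -0.7, 0, 0, 0], [0, 0, -0.7, 0, 0, 0], [0, 0, -0.7, 0, 0, 0], [0, 0, 0, 0, 0, 0], [0, 0, 0, 0, 0, 0]]})

```text
clock: 11.15
tool_pos: [0.3315, -0.2367, 0.3183]
tcp_rot: [0.919, -0.087, 0.382, 0.037]
ft_force: [1.1, -0.2, -0.0]
grip_width: 0.0002
gripper_force: 0.0
```

Call:
nudge_tcp(ticks={"deltas": [[-0.28, 0.32, 0.28, 0, 0.3, 0], [-0.28, 0.32, 0.28, 0, 0.3, 0], [-0.28, 0.32, 0.28, 0, 0.3, 0], [-0.28, 0.32, 0.28, 0, 0.3, 0], [-0.28, 0.32, 0.28, 0, 0.3, 0], [0, 0, 0, 0, 0, 0], [0, 0, 0, 0, 0, 0]]})

```text
clock: 11.85
tool_pos: [0.3287, -0.3156, 0.2192]
tcp_rot: [0.853, -0.081, 0.514, 0.047]
ft_force: [0.4, 0.2, -0.3]
grip_width: -0.0003
gripper_force: 0.0
```

```bash
python3 - <<'E'
from h import *
import pickle
p=r.camera_params("wrist");im=r.camera("wrist")[:,:,::-1];cv2.imwrite("pics/w6.png",im);pickle.dump(p,open("w6.pkl","wb"))
O=np.array([.5509,-.2773,0]);xh=np.array([np.cos(.185),-np.sin(.185),0]);yh=np.array([-xh[1],xh[0],0])
uv=proj(p,O-.102*xh-.155*yh+[0,0,.22]);print(uv, -np.array(p["R"]).T@p["t"])
u,v=np.clip(uv.astype(int),[60,45],[580,435])
cv2.imwrite("pics/m6.png",np.hstack([cv2.resize(im,(400,300)),cv2.resize(im[v-30:v+30,u-40:u+40],(400,300),interpolation=cv2.INTER_CUBIC)]));print(u-40,v-30)
E
```

```text
[460.41532669 169.91532554] [ 0.26188013 -0.30356781  0.33810724]
420 139
```

View pics/m6.png

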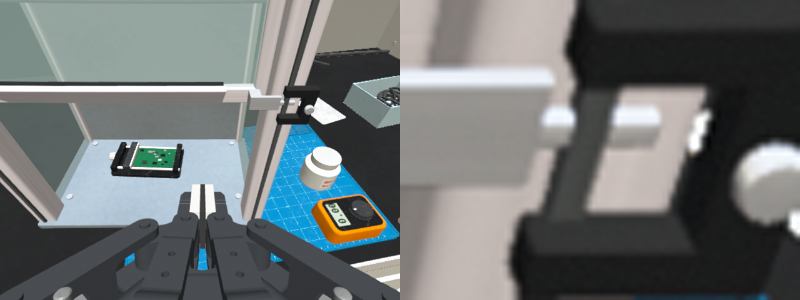

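```bash
python3 - <<'E'
from h import *
import pickle
np.set_printoptions(precision=4,suppress=True)
O=np.array([.5509,-.2773,0]);xh=np.array([np.cos(.185),-np.sin(.185),0]);yh=np.array([-xh[1],xh[0],0])
H=lambda X:np.array([(X-O)@xh,(X-O)@yh,X[2]])
b=pickle.load(open("w6.pkl","rb"))
for n,v in(("upbot_front",(460,156)),("lowtop_front",(448,189)),("lowtop_back",(440,182)),("tip",(471.6,165)),("tipmid",(471.6,164))):
  c,d=ray(b,v)
  for x in(-.095,-.099,-.1047):
    t=(x-(c-O)@xh)/(d@xh);print(n,H(c+t*d))
a=pickle.load(open("w1.pkl","rb"))
X,e=tri([ray(a,(445.2,156.2)),ray(b,(457,156))]);print(H(X),e)
E
```

```text
upbot_front [-0.095  -0.1554  0.2245]
upbot_front [-0.099  -0.1538  0.227 ]
upbot_front [-0.1047 -0.1514  0.2305]
lowtop_front [-0.095  -0.154   0.2019]
lowtop_front [-0.099  -0.1524  0.2048]
lowtop_front [-0.1047 -0.1501  0.209 ]
lowtop_back [-0.095  -0.1481  0.207 ]
lowtop_back [-0.099  -0.1466  0.2098]
lowtop_back [-0.1047 -0.1445  0.2139]
tip [-0.095  -0.1635  0.2186]
tip [-0.099  -0.1617  0.2212]
tip [-0.1047 -0.1591  0.2249]
tipmid [-0.095  -0.1633  0.2192]
tipmid [-0.099  -0.1615  0.2218]
tipmid [-0.1047 -0.1589  0.2255]
[-0.1046 -0.15    0.2304] [np.float64(0.00014156388299023785), np.float64(0.00014156388299026233)]
```

Units first: shifts go in shares of 50 mm and turns go in units of 0.2 rad. So -0.01 m is -0.2.

Call:
nudge_tcp(ticks={"deltas": [[0, 0, -0.2, 0, 0, 0], [0, 0, 0, 0, 0, 0], [0, 0, 0, 0, 0, 0], [0, 0, 0, 0, 0, 0], [0, 0, 0, 0, 0, 0]]})

```text
clock: 12.4
tool_pos: [0.32, -0.3149, 0.225]
tcp_rot: [0.852, -0.08, 0.514, 0.049]
ft_force: [-0.5, -0.6, -0.5]
grip_width: -0.0002
gripper_force: 0.0
```

```bash
python3 -c "
from cell import r
print(r.finish_job())"
```

```text
the job is handed in; nothing more can be done
None
```

I pushed the sash up from beneath its lip until the pointer stood about 2 mm above the clip's middle height (limit 8 mm), withdrew the hand clear, and handed the job in at 12.4 s; no verdict was returned.

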